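# Put the last spacer ring in its tin, fit the double lid and lift the outer lid off again

## Robot

A 6-joint arm with a two-finger parallel gripper is mounted at the origin on a cart in front of the work surface, level with it; the furniture and walls round the work are solid. World frame = base frame: x ahead of the robot, y to its left, z up, the work surface at z = 0. Lengths are in m, angles in rad, forces in N, time in s.
With the tool pointing down it reaches from about 0.3 to 0.775 m from the base axis. Payload 14.6 kg.
Tool frame: the origin (TCP) lies at the very end of the fingers, on their centre line; the grasp point (between the pads) lies 19 mm behind it (ctrl.hold_point_z is the distance from the TCP to the grasp point, in m); z points along the fingers, y is the line along which they close (so a half turn about z gives the same grasp; the last joint's range is limited). The gripper opens to 85 mm and grips with 20 to 120 N. Pads are 22 mm wide; open, the fingers measure 114 mm over their backs; the gripper's body (76 mm by 85 mm) begins 54 mm behind the grasp point. The pads swing forward as they close: fully open they stand 13 mm farther back than shut.
Start: joints at [1.109, 0.3, 1.521, -0, 1.321, -0.067], TCP at [0.212, 0.508, 0.231] pointing down, gripper open.
Joint ranges: [-3.03, 3.03], [-0.79, 2.21], [0.23, 2.52], [-1.04, 4.18], [0, 3.07], [-2.55, 2.55]. Speed limits (rad/s): [2.22, 2.22, 2.57, 3.14, 3.14, 3.14].

## Interface

Orientations are given as a rotation vector (axis times angle).
In Python, from workcell import ctrl gives the robot as it stands. The module is installed in compiled form; this text tells all that it offers.
- The arm moves only by the tool apply_moves, never from a script. Its argument "motion" is text: rows parted by semicolons, each of 7 numbers parted by spaces: the turn, a rotation vector about the tool's x, y, z in rad, then the shift along the tool's x, y, z in cm, then the opening, from 0 (shut) to 1 (fully open). A call has 1 to 5 rows; each row is the pose to reach, as a shift and turn from the pose commanded when the call began, along the tool's axes at that moment; what a row does not reach only later rows make up. A row lasts 1/12 s, in which the tool goes at most 41.7 mm and 7.16 degrees, less where a joint would pass 70% of its speed; a pose out of reach is approached as far as the arm can. A call with a gripper value outside its range is refused whole. The fingers move at their own pace and stop on an object; the grip force is fixed at half the most. Time passes only in rows, so rows that repeat a pose let the fingers close. It gives the time, the measured TCP pose, the force, the opening and the grip force at its end, in the units of the state.
- ctrl.read_state(): the state, without advancing time (a new reading comes with each control period).
- ctrl.read_camera(name): name is "scene" or "side" or "wrist"; returns the picture (400x640x3 uint8, red, green, blue); there is no depth.
- ctrl.get_calibration(name): a dict with "camera_matrix" (3x3 intrinsics, pixels), "dist_coeffs" ([k1, k2, p1, p2, k3] as OpenCV has them; the pictures are not rectified), "R" (3x3) and "t" (3): a world point X has camera coordinates R X + t. Camera axes: x right, y down, z forward; pixel columns grow to the right and rows downward; lengths in m; the calibration is good to about 2 mm. A picture is of the moment at which its call begins: read the wrist's pose just before it. get_calibration takes no time and is no camera call; for the wrist camera it gives the pose at the moment of the call.
- ctrl.finish_job(): hands the job in; it is judged then, once.
The state is a dict: "clock": time; "q": joint angles; "joint_vel": joint speeds; "effort": joint torques, N m; "eef_pos": TCP position; "tool_rot": TCP orientation; "contact_force": force on the tool from outside, world axes, zero at the start; "wrist_torque": the same for the moment, N m; "opening": finger opening in m; "grip_force": force on a finger pad.
Only numpy, scipy, OpenCV 4.12 (cv2) and the standard library are available. Lean on these libraries where they do the work, as an engineer would, in place of code of your own. Each camera call takes 0.05 s, during which the arm holds its last target. There are 200 camera calls.

## Task

Thread the loose spacer ring onto the post of the green ring tin, down onto the two rings already there. Then take the nested pair of lids by the black knob and lower both together onto the tin without dropping them, until the inner lid rests on the rings and the outer lid on the tin, and let go. Last, take the outer lid by its steel collar, lift it straight up alone, leaving the inner lid seated, and finish still holding it about 10 cm above its seat, so that I can lay a bag of drying gel between the lids; leave the other things on the bench alone.

Things in the scene. Friction and masses are not known exactly. Their poses are not given: they have to be found in the camera images.
- tin: Green round tin, 108 mm across, screwed down by three lugs reaching 68 mm from its axis. Origin on the axis at the bench, z up. Floor 4 mm up; rim 24 mm up, 94 mm across; outside it a level shoulder 18 mm up that carries the outer lid's skirt. Two rings are on its post, top face 28 mm up. Seated, the third ring's underside is 28 mm, the inner lid's origin 14 mm, the outer lid's origin 18 mm up.
- post_tip (a point): Tip of the tin's steel post, on the tin's axis, 58 mm above the bench. The post is 16 mm thick; its last 8 mm are a cone narrowing to 6 mm.
- ring_last_centre (a point): Centre of the loose aluminium spacer ring, half-way up: 54 mm outside diameter, 22 mm bore, 12 mm thick, 0.13 kg, lying flat on the bench; same as the two on the post. Grip it across its outside.
- ring_low: The lower of the two rings already on the post; origin at the centre of its underside.
- ring_mid: The upper of the two rings already on the post; origin at the centre of its underside.
- ring_last: The same loose ring as point ring_last_centre; origin at the centre of its underside, z up.
- inner_lid: Inner lid: brass pan turned upside down, 78 mm across, under the outer lid at the start, with a black knob on its axis (cylinder, 25 mm diameter, top 91 mm above the origin). From below the knob is bored 20 mm wide, up to 48 mm above the origin, to sleeve over the post. Origin on the axis at the skirt's lower edge, on which the pair stands, z up. 0.22 kg. Held by the knob it carries the outer lid.
- knob (a point): Point on the inner lid's knob to grip, on the axis, 83 mm above the inner lid's origin: 8 mm below the knob's top, 22 mm above the top of the outer lid's collar while the lids are nested.
- outer_lid: Outer lid: green, 108 mm across, skirt 32 mm deep, top face 35 mm above the origin, with a steel collar round the hole for the knob. Origin on the axis at the skirt's lower edge, z up. 0.16 kg. Nested, its origin is 2 mm above the inner lid's; seated on the tin, 4 mm above, no longer resting on the inner lid. It must rise 55 mm for its hole to clear the knob, 87 mm for its skirt.
- collar (a point): Middle of the outer lid's collar, on the axis, 47 mm above the outer lid's origin. Collar: 37 mm outside diameter, 29 mm bore, 24 mm high, standing on the lid's top face; seated, the knob stands 28 mm above it.
- pencil: Red flat pencil, 155 mm long, lying on the bench; leave it.
- screwdriver: Small screwdriver with blue handle, 168 mm long, lying on the bench; leave it.
- sanding_block: Cork sanding block, 112 x 65 x 30 mm; leave it.
Not all that is in view belongs to the job. What is shaped like the ring_last but pink, purple or yellow is not meant.

How it is judged:
By the outcome, as a careful person would: the job done as asked, in the order asked, and still so for the second after the job is handed in, while the arm keeps its last pose, push and grip.
It also fails if it takes over 62 s, if anything falls off the work surface, if the arm or the gripper's body presses on something with over 40 N, if the wrist force passes 120 N, or if a joint passes its speed limit or range.

## Working session

There is one attempt and no reset: what is moved stays moved. The work goes in short steps, Python scripts to look and compute and a tool call to move; the robot and the scene stay as the last step left them, time stands still between calls to the robot, and variables do not carry over. Pictures are saved under pics/ and viewed, at most 10 in all, crops included, and the job is handed in when it is done.

Besides the shell and the picture viewer there is one more tool, called after "Emit:" as name(argument=value, ...) on one line, values as JSON. apply_moves: Moves the arm, as the interface text tells. Its arguments: {"type":"object","properties":{"motion":{"type":"string"}},"required":["motion"]}

```bash
mkdir -p pics
cat > h.py <<'E'
import numpy as np, cv2
from workcell import ctrl
def snap(cam,name):
    im=ctrl.read_camera(cam); cv2.imwrite(f'pics/{name}.png',im[:,:,::-1]); return im
def ray(c,uv):
    K=np.array(c['camera_matrix']);D=np.array(c['dist_coeffs']);R=np.array(c['R']);t=np.array(c['t'])
    p=cv2.undistortPoints(np.array([[uv]],float),K,D)[0,0]
    return -R.T@t, R.T@np.array([p[0],p[1],1.])
def atz(c,uv,z):
    o,d=ray(c,uv); return o+d*(z-o[2])/d[2]
def proj(c,X):
    R=np.array(c['R']);t=np.array(c['t'])
    return cv2.projectPoints(np.atleast_2d(np.array(X,float)),cv2.Rodrigues(R)[0],t,np.array(c['camera_matrix']),np.array(c['dist_coeffs']))[0][:,0]
E
python3 - <<'E'
from h import *
np.set_printoptions(precision=3,suppress=True)
s=ctrl.read_state(); print(s['eef_pos'],s['tool_rot'],s['opening'],ctrl.hold_point_z)
for n in ('scene','side','wrist'):
    snap(n,n+'0'); c=ctrl.get_calibration(n); print(n,-np.array(c['R']).T@c['t'],np.array(c['R'])[2])
E
```

```text
[0.211 0.507 0.231] [-0.616 -3.08   0.002] 0.08520084860470872 0.0187
scene [ 0.033 -0.661  0.553] [ 0.505  0.717 -0.48 ]
side [0.561 1.053 0.781] [-0.001 -0.816 -0.578]
wrist [0.146 0.536 0.374] [ 0.261 -0.109 -0.959]
```

View pics/scene0.png

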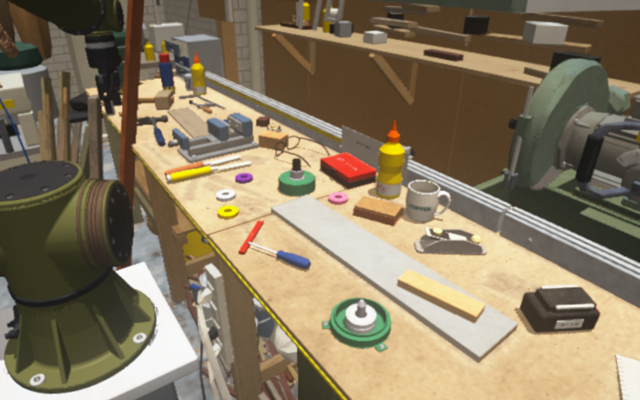

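View pics/side0.png

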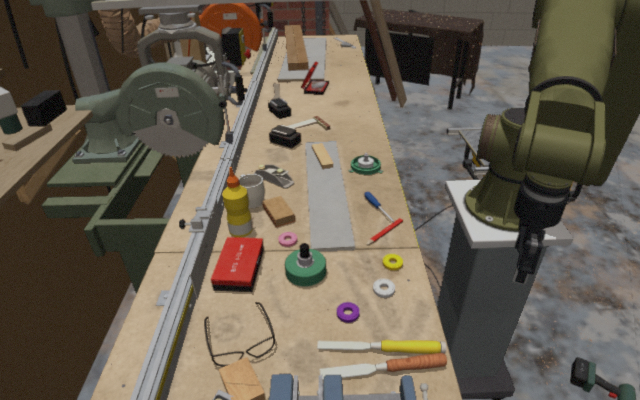

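Ring candidates in the side view are pink (288,239), yellow (393,262), bare aluminium (384,288) and purple (348,312). I choose the aluminium one, which is at (226,196) in the scene view. The lids are at scene (297,180) and the tin at scene (361,318). One close crop sheet to check:

Run:
```python
import cv2,numpy as np
a=cv2.imread('pics/scene0.png');b=cv2.imread('pics/side0.png')
def cr(i,u,v): return cv2.resize(i[v:v+75,u:u+100],None,fx=4,fy=4,interpolation=cv2.INTER_CUBIC)
# scene: lids+ring (210..310,145..220), tin(310..410,280..355); side: lids 260..360,235..310 ; ring 330..430 , 245..
m=np.vstack([np.hstack([cr(a,215,150),cr(a,312,285)]),np.hstack([cr(b,300,235),cr(b,315,130)])])
cv2.imwrite('pics/c1.png',m)
```

```text
(no output)
```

View pics/c1.png

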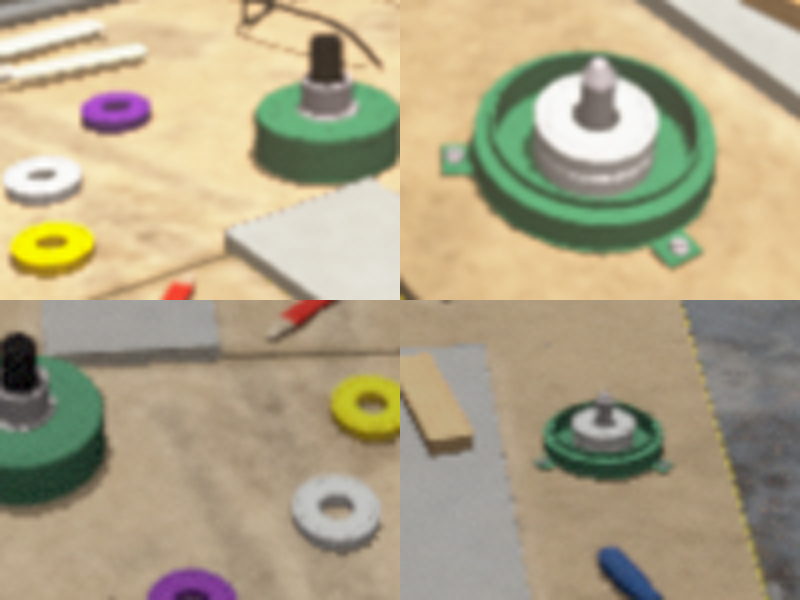

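The crop confirms the bare aluminium ring: scene (225.7,193.7), side (384,287). Knob top is at scene (296.7,160) and side (305,245.5). Post tip is at scene (362,300) and side (366,154).

Run:
```python
from h import *
np.set_printoptions(precision=4,suppress=True)
a=ctrl.get_calibration('scene');b=ctrl.get_calibration('side')
for n,u,v,z in (('ring',(225.7,193.9),(384.2,286.8),.012),('knobtop',(296.7,160),(305,245.5),.093),('tip',(362,299.5),(366,154),.058)):
    o1,d1=ray(a,u);o2,d2=ray(b,v)
    s=np.linalg.lstsq(np.c_[d1,-d2],o2-o1,rcond=None)[0]
    p,q=o1+s[0]*d1,o2+s[1]*d2
    print(n,(p+q)/2,np.linalg.norm(p-q),'atz',atz(a,u,z),atz(b,v,z))
s=ctrl.read_state();print(cv2.Rodrigues(np.array(s['tool_rot']))[0],s['q'])
```

```text
ring [0.4227 0.3336 0.0088] 0.002661977340760513 atz [0.4218 0.3277 0.012 ] [0.4221 0.3371 0.012 ]
knobtop [0.6152 0.2642 0.0883] 0.0037333804933847342 atz [0.6119 0.2559 0.093 ] [0.6132 0.271  0.093 ]
tip [ 0.4176 -0.2512  0.0543] 0.004859363638567786 atz [ 0.4175 -0.2542  0.058 ] [ 0.4164 -0.242   0.058 ]
[[-0.9231  0.3846 -0.0004]
 [ 0.3846  0.9231 -0.0007]
 [ 0.0001 -0.0008 -1.    ]] [ 1.1094  0.3003  1.5214  0.      1.3207 -0.0666]
```

Emit:
apply_moves(motion="0 0 0.12 -2.6 -0.8 0 1;0 0 0.24 -5.2 -1.6 0 1;0 0 0.36 -7.9 -2.4 0 1;0 0 0.48 -10.5 -3.2 0 1;0 0 0.6 -13.1 -4 0 1")

```text
clock: 0.57
eef_pos: [0.3179, 0.4194, 0.2311]
tool_rot: [-1.507, -2.757, 0.001]
contact_force: [0.1, -0.8, -0.8]
opening: 0.0858
grip_force: 0.0
```

Emit:
apply_moves(motion="0 0 0.12 -2.6 0.8 0 1;0 0 0.24 -5.2 1.6 1 1;0 0 0.36 -7.8 2.4 2 1;0 0 0.48 -10.4 3.3 3 1;0 0 0.576 -13 4.1 4 1")

```text
clock: 0.98
eef_pos: [0.4232, 0.3327, 0.1907]
tool_rot: [-2.228, -2.214, 0.0]
contact_force: [0.5, 0.2, 0.2]
opening: 0.0854
grip_force: 0.0
```

Run:
```python
from h import *
np.set_printoptions(precision=4,suppress=True)
s=ctrl.read_state();print(s['clock'],s['eef_pos'],cv2.Rodrigues(np.array(s['tool_rot']))[0],s['joint_vel'])
c=ctrl.get_calibration('wrist');im=snap('wrist','w1')
R=np.array(c['R']);t=np.array(c['t']);print(-R.T@t, R[2]); print(proj(c,[[.422,.333,.012],s['eef_pos']]))
np.save('cal_w1.npy',c,allow_pickle=True)
```

```text
0.9833 [0.4232 0.3327 0.1907] [[ 0.0063  1.     -0.0001]
 [ 1.     -0.0063 -0.0001]
 [-0.0001 -0.0001 -1.    ]] [-0.5882  0.2524 -0.0321  0.0001 -0.2154  0.5214]
[0.424  0.4054 0.334 ] [-0.0012 -0.2823 -0.9593]
[[319.8459 180.5774]
 [320.5149 252.8154]]
```

View pics/w1.png

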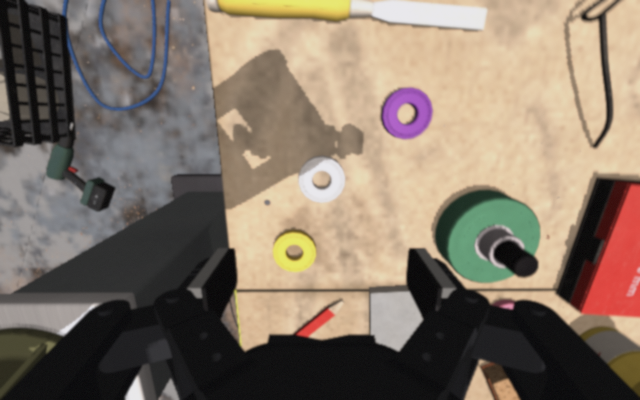

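Wrist view: the aluminium ring is centred at (322,179.5), within 2 px of the prediction, with purple at (407,112) and yellow at (295,252) clear of the fingers' closing line. The knob top is at about (522,262).

Emit:
apply_moves(motion="0 0 0 0.1 0.1 4 1;0 0 0 0.1 0.1 8 1;0 0 0 0.1 0.1 12 1;0 0 0 0.1 0.1 14 1;0 0 0 0.1 0.1 14 1")

```text
clock: 1.45
eef_pos: [0.4211, 0.3332, 0.0467]
tool_rot: [-2.22, -2.22, 0.012]
contact_force: [-0.0, -0.0, 0.1]
opening: 0.0855
grip_force: 0.0
```

Run:
```python
from h import *
np.set_printoptions(precision=4,suppress=True)
s=ctrl.read_state();print(s['clock'],s['eef_pos'],s['tool_rot'],s['joint_vel'])
c=ctrl.get_calibration('wrist');im=snap('wrist','w2')
print(proj(c,[[.4242,.334,.012],[.4242,.334,0],s['eef_pos']]))
hsv=cv2.cvtColor(im,cv2.COLOR_RGB2HSV)
m=((hsv[...,1]<45)&(hsv[...,2]>150)).astype(np.uint8)
n,l,st,ce=cv2.connectedComponentsWithStats(m)
for i in range(1,n):
    if st[i,4]>400: print(st[i],ce[i],atz(c,ce[i],.010))
```

```text
1.45 [0.4211 0.3332 0.0467] [-2.2203 -2.2204  0.0124] [ 0.001  -0.0835 -0.0614 -0.0016  0.087   0.0031]
[[325.5452 227.3893]
 [325.4079 220.9062]
 [320.4781 252.7868]]
[ 285  190   80   74 3660] [324.4019 226.5751] [0.4235 0.3338 0.01  ]
[ 16 244  34  34 656] [ 31.7454 262.122 ] [0.2181 0.3064 0.01  ]
```

View pics/w2.png

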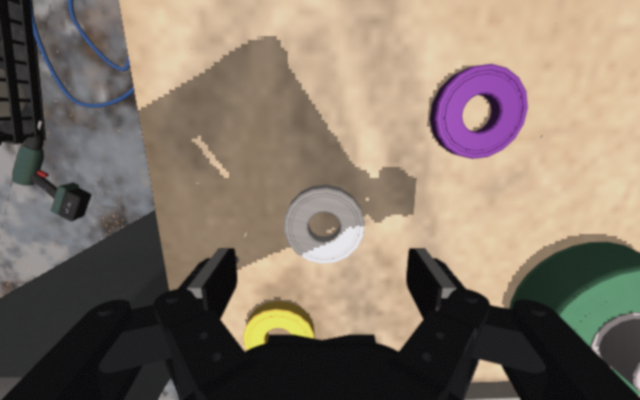

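The ring is at (324,226) in shadow, which puts it at (0.4236, 0.334), in agreement. Go down and grip.

Emit:
apply_moves(motion="0 0 0 0.1 0.25 2.5 1;0 0 0 0.1 0.25 4.5 1;0 0 0 0.1 0.25 4.6 1;0 0 0 0.1 0.25 4.6 0.8;0 0 0 0.1 0.25 4.6 0.7")

```text
clock: 1.92
eef_pos: [0.4266, 0.3363, 0.0074]
tool_rot: [2.221, 2.221, 0.004]
contact_force: [0.3, -0.4, 0.7]
opening: 0.0639
grip_force: 0.0
```

Emit:
apply_moves(motion="0 0 0 0 0 0 0.55;0 0 0 0 0 0 0.4;0 0 0 0 0 0 0.4;0 0 0 0 0 0 0.4;0 0 0 0 0 0 0.4")

```text
clock: 2.33
eef_pos: [0.4297, 0.3379, 0.011]
tool_rot: [2.22, 2.22, 0.018]
contact_force: [3.9, -1.7, 33.9]
opening: 0.0343
grip_force: 16.8
```

Run:
```python
from h import *
s=ctrl.read_state();print(s['clock'],s['eef_pos'],s['tool_rot'],s['q'],s['joint_vel'],s['opening'],s['contact_force'])
im=snap('wrist','w3')
```

```text
2.3333 [0.42969945 0.33793416 0.01103585] [2.21957205 2.21954996 0.01823243] [ 5.99604556e-01  5.71196483e-01  1.70809523e+00 -5.53133010e-04
  8.50402645e-01  5.99976927e-01] [-0.00095305  0.00125218 -0.00047683  0.00069683  0.00042857  0.00187893] 0.03429133288794929 [ 3.87804909 -1.65562117 33.9254052 ]
```

View pics/w3.png

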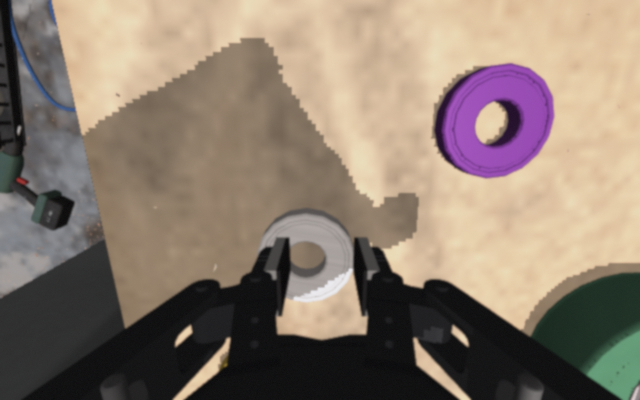

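The fingers closed on top of the ring, because the arm was still settling and hadn't come fully down. I'll rise, open and settle.

Emit:
apply_moves(motion="0 0 0 0 0 -2 0.4;0 0 0 0 0 -3 1;0 0 0 0 0 -3 1;0 0 0 0 0 -3 1;0 0 0 0 0 -3 1")

```text
clock: 2.8
eef_pos: [0.4255, 0.3355, 0.0348]
tool_rot: [-2.221, -2.221, 0.001]
contact_force: [-0.5, -0.5, -0.1]
opening: 0.0806
grip_force: 0.0
```

Emit:
apply_moves(motion="0 0 0 0 0 0 1;0 0 0 0 0 0 1;0 0 0 0 0 0 1")

```text
clock: 3.05
eef_pos: [0.4255, 0.3355, 0.0347]
tool_rot: [-2.221, -2.221, 0.002]
contact_force: [-0.0, 0.6, 0.5]
opening: 0.0851
grip_force: 0.0
```

Run:
```python
from h import *
np.set_printoptions(precision=4,suppress=True)
s=ctrl.read_state();print(s['clock'],s['eef_pos'],s['tool_rot'],s['joint_vel'])
c=ctrl.get_calibration('wrist');im=snap('wrist','w4')
print(proj(c,[[.4242,.334,.012]]))
cv2.imwrite('pics/w4c.png',cv2.resize(im[130:330,200:460,::-1],None,fx=2.5,fy=2.5))
```

```text
3.05 [0.4255 0.3355 0.0347] [-2.2212 -2.2214  0.0016] [-0.0001 -0.0022 -0.0012 -0.002   0.0016 -0.0017]
[[318.4536 238.3092]]
```

View pics/w4c.png

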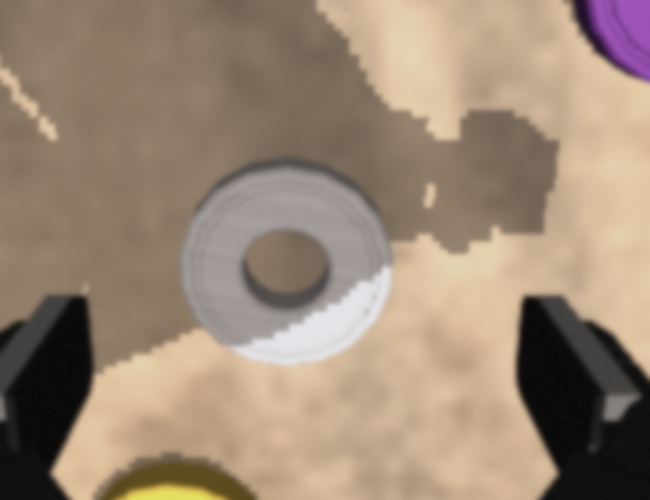

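Close-up: the ring's top centre is at full-frame (315.2,234.8), so the ring is at about (0.422, 0.336), midway between the open fingers. I'll go down with settling rows and check before closing.

Emit:
apply_moves(motion="0 0 0 0.08 -0.35 1.5 1;0 0 0 0.08 -0.35 3 1;0 0 0 0.08 -0.35 3.4 1;0 0 0 0.08 -0.35 3.4 1;0 0 0 0.08 -0.35 3.4 1")

```text
clock: 3.52
eef_pos: [0.4224, 0.3365, 0.0015]
tool_rot: [2.221, 2.221, -0.0]
contact_force: [-1.1, -0.2, 0.3]
opening: 0.0857
grip_force: 0.0
```

Emit:
apply_moves(motion="0 0 0 0 0 0 0.8;0 0 0 0 0 0 0.8;0 0 0 0 0 0 0.8")

```text
clock: 3.77
eef_pos: [0.4225, 0.3367, 0.0019]
tool_rot: [2.221, 2.221, 0.001]
contact_force: [0.2, 0.3, -0.6]
opening: 0.0681
grip_force: 0.0
```

Emit:
apply_moves(motion="0 0 0 0 0 0.2 0.7;0 0 0 0 0 0.2 0.3;0 0 0 0 0 0.2 0.3;0 0 0 0 0 0.2 0.3;0 0 0 0 0 0.2 0.3")

```text
clock: 4.18
eef_pos: [0.4225, 0.3366, 0.0001]
tool_rot: [2.221, 2.221, 0.001]
contact_force: [-2.7, -1.9, 10.6]
opening: 0.0513
grip_force: 60.5
```

Emit:
apply_moves(motion="0 0 0 0 0 0 0.3;0 0 0 0 0 0 0.3;0 0 0 0 0 0 0.3")

```text
clock: 4.43
eef_pos: [0.4225, 0.3366, 0.0001]
tool_rot: [2.221, 2.221, 0.001]
contact_force: [-2.3, -2.9, 9.8]
opening: 0.0514
grip_force: 60.5
```

Emit:
apply_moves(motion="0 0 0 0 0 -1 0.3;0 0 0 0 0 -3 0.3;0 0 0 0 0 -6 0.3;0 0 0 0 0 -10 0.3;0 0 0 0 0 -10 0.3")

```text
clock: 4.85
eef_pos: [0.4246, 0.3381, 0.1065]
tool_rot: [2.22, 2.22, 0.015]
contact_force: [-0.1, -0.6, -0.9]
opening: 0.051
grip_force: 62.9
```

Emit:
apply_moves(motion="0 0 0 0 0 0 0.3;0 0 0 0 0 0 0.3")

```text
clock: 5.02
eef_pos: [0.422, 0.3363, 0.099]
tool_rot: [-2.221, -2.221, 0.001]
contact_force: [0.2, -0.4, -2.1]
opening: 0.051
grip_force: 62.8
```

Run:
```python
from h import *
np.set_printoptions(precision=4,suppress=True)
s=ctrl.read_state();print(s['clock'],s['eef_pos'],s['tool_rot'],s['contact_force'],s['opening'])
c=ctrl.get_calibration('wrist');im=snap('wrist','w5')
print(proj(c,np.array(s['eef_pos'])+[[0,0,0],[0,0,.01],[.027,0,.01],[0,.027,.01]]))
cv2.imwrite('pics/w5c.png',cv2.resize(im[180:330,220:420,::-1],None,fx=4,fy=4,interpolation=cv2.INTER_CUBIC))
```

```text
5.0167 [0.422  0.3363 0.099 ] [-2.2213 -2.2214  0.0007] [ 0.2032 -0.377  -2.0649] 0.05095112745253492
[[320.48   252.8151]
 [320.4299 261.7544]
 [372.8013 261.7575]
 [320.3939 212.1746]]
```

View pics/w5c.png

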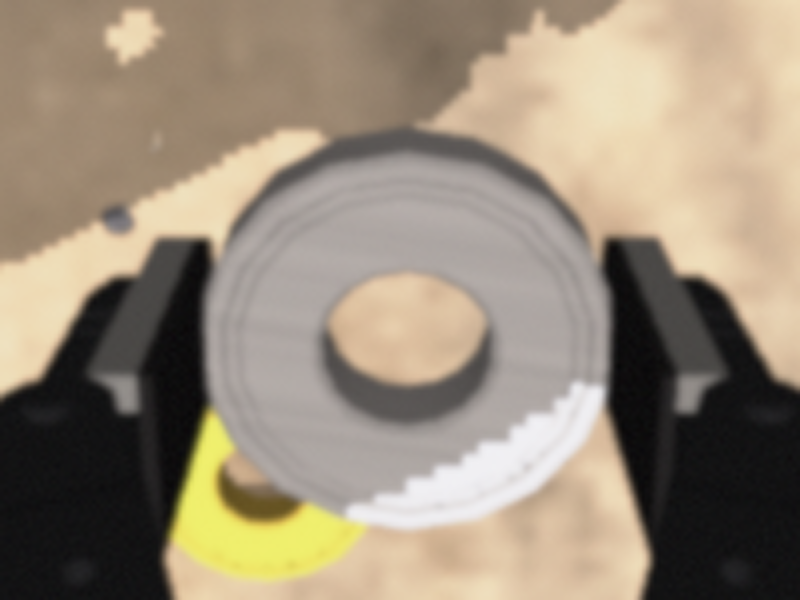

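The ring is gripped squarely. Its top centre is at (321.8,264.5), under 1 mm from the tool axis. Carry it to above the tin at z of about 0.19.

Emit:
apply_moves(motion="0 0 0 -2 0 -2 0.3;0 0 0 -5 0 -5 0.3;0 0 0 -8.5 0 -7 0.3;0 0 0 -12 0 -9 0.3;0 0 0 -16 0 -9 0.3")

```text
clock: 5.48
eef_pos: [0.4228, 0.1757, 0.1915]
tool_rot: [2.219, 2.222, 0.004]
contact_force: [1.9, -0.1, -0.6]
opening: 0.0509
grip_force: 63.2
```

Emit:
apply_moves(motion="0 0 0 -4 0 0 0.3;0 0 0 -8 0 0 0.3;0 0 0 -12 0 0 0.3;0 0 0 -16 0 0 0.3;0 0 0 -20 0 0 0.3")

```text
clock: 5.9
eef_pos: [0.4214, -0.0253, 0.1883]
tool_rot: [-2.22, -2.22, 0.002]
contact_force: [0.7, 0.1, -2.6]
opening: 0.0512
grip_force: 63.2
```

Emit:
apply_moves(motion="0 0 0 -4 0 0 0.3;0 0 0 -8 0 0 0.3;0 0 0 -12 0 0 0.3;0 0 0 -16 -0.2 0 0.3;0 0 0 -19 -0.5 0 0.3")

```text
clock: 6.32
eef_pos: [0.4164, -0.2161, 0.188]
tool_rot: [-2.221, -2.219, 0.001]
contact_force: [0.1, 0.6, -2.4]
opening: 0.0511
grip_force: 63.2
```

Emit:
apply_moves(motion="0 0 0 -2.5 0 0 0.3;0 0 0 -3.5 0 0 0.3;0 0 0 -3.5 0 0 0.3;0 0 0 -3.5 0 0 0.3;0 0 0 -3.5 0 0 0.3")

```text
clock: 6.73
eef_pos: [0.4172, -0.2474, 0.1888]
tool_rot: [-2.22, -2.222, 0.0]
contact_force: [0.6, -0.1, -1.7]
opening: 0.0515
grip_force: 63.2
```

Run:
```python
from h import *
np.set_printoptions(precision=4,suppress=True)
s=ctrl.read_state();print(s['clock'],s['eef_pos'],s['tool_rot'],s['joint_vel'],s['opening'])
c=ctrl.get_calibration('wrist');im=snap('wrist','w6');p=proj(c,[[.417,-.249,.058],[.417,-.249,.0]]);print(p)
np.save('c6.npy',c,allow_pickle=True)
cv2.imwrite('pics/w6c.png',cv2.resize(im[90:290,210:430,::-1],None,fx=3,fy=3,interpolation=cv2.INTER_CUBIC))
hsv=cv2.cvtColor(im,cv2.COLOR_RGB2HSV)
m=((hsv[...,0]>60)&(hsv[...,0]<90)&(hsv[...,1]>80)).astype(np.uint8)
n,l,st,ce=cv2.connectedComponentsWithStats(m)
for i in range(1,n):
    if st[i,4]>400: print(st[i],ce[i])
```

```text
6.7333 [ 0.4172 -0.2474  0.1888] [-2.2197 -2.2215  0.0001] [ 0.01   -0.0091 -0.0019 -0.0026  0.0005 -0.0024] 0.051499819053601355
[[320.6423 193.3518]
 [320.7709 180.4878]]
[ 272  140   99   81 3789] [319.8989 175.3241]
```

View pics/w6c.png

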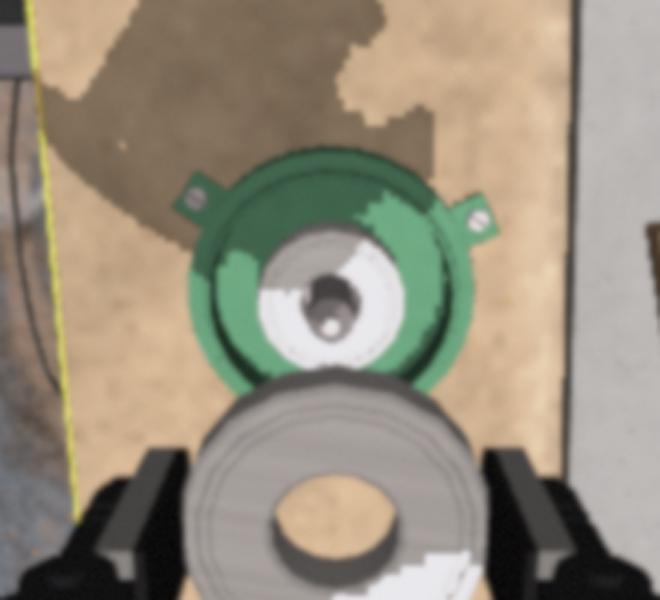

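Wrist view 6: post tip at (320,198.3). The seated ring's top-face centre is at (320.5,189). The ring is held, with its centre near the tool axis.

Run:
```python
from h import *
np.set_printoptions(precision=4,suppress=True)
c=np.load('c6.npy',allow_pickle=True).item()
print(atz(c,(320,198.3),.058),atz(c,(320.5,189),.028))
print(proj(c,[[.4172,-.2474,.1888+.011]]), atz(c,(210+336/3,90+515/3),.1888+.011))
```

```text
[ 0.4164 -0.2541  0.058 ] [ 0.4168 -0.2522  0.028 ]
[[320.3097 262.7826]] [ 0.4181 -0.2468  0.1998]
```

Emit:
apply_moves(motion="0 0 0 -0.3 -0.1 3 0.3;0 0 0 -0.56 -0.14 7 0.3;0 0 0 -0.56 -0.14 10 0.3;0 0 0 -0.56 -0.14 12 0.3;0 0 0 -0.56 -0.14 12 0.3")

```text
clock: 7.2
eef_pos: [0.4144, -0.2519, 0.0657]
tool_rot: [-2.215, -2.218, 0.002]
contact_force: [-0.5, -0.2, -2.0]
opening: 0.051
grip_force: 63.2
```

Emit:
apply_moves(motion="0 0 0 0 0 0 0.3;0 0 0 0 0 0 0.3;0 0 0 0 0 0 0.3")

```text
clock: 7.45
eef_pos: [0.4167, -0.2544, 0.071]
tool_rot: [2.219, 2.22, 0.001]
contact_force: [-0.3, 0.6, -1.3]
opening: 0.0509
grip_force: 63.2
```

Run:
```python
from h import *
np.set_printoptions(precision=4,suppress=True)
s=ctrl.read_state();print(s['clock'],s['eef_pos'],s['tool_rot'],s['joint_vel'],s['opening'])
c=ctrl.get_calibration('wrist');im=snap('wrist','w7');p=proj(c,[[.4166,-.253,.058],[.4166,-.253,.05]]);print(p)
np.save('c7.npy',c,allow_pickle=True)
w=im[225:300,275:375]
cv2.imwrite('pics/w7c.png',cv2.resize(w[:,:,::-1],None,fx=8,fy=8,interpolation=cv2.INTER_CUBIC))
g=cv2.cvtColor(im,cv2.COLOR_RGB2GRAY)
for v in range(240,292,3): print(v,' '.join('%3d'%x for x in g[v,292:352:2]))
```

```text
7.45 [ 0.4167 -0.2544  0.071 ] [2.2188 2.22   0.0007] [-0.0051  0.      0.0036 -0.0004 -0.005  -0.0013] 0.05088456918386035
[[320.2719 240.5721]
 [320.28   235.1142]]
240 159 166 167 167 166 166 165 167 167 167 165 166 165 165 164 165 164 164 164 165 165 165 165 166 166 166 167 167 166 160
243 170 171 171 170 170 171 170 170 169 168 168 168 167 166 166 166 166 166 165 166 166 165 165 165 164 163 164 164 163 164
246 169 169 169 170 169 169 169 171 171 171 170 170 168 167 161 159 164 166 165 167 167 167 166 166 166 166 166 166 165 165
249 167 166 165 166 167 167 166 167 167 159 152 155 154 145 139 141 160 164 160 156 162 166 169 170 170 168 169 168 166 167
252 168 168 168 168 168 168 164 163 201 208 169 163 170 181 219 223 222 223 221 224 221 201 171 161 167 167 169 168 169 169
255 167 167 167 167 167 159 162 221 234 232 226 222 223 228 228 226 223 225 229 234 233 223 188 149 151 164 166 166 166 167
258 171 170 170 169 157 141 146 156 167 178 190 202 215 220 222 216 206 192 182 171 157 121 104 103 112 148 165 166 165 164
261 166 167 168 165 141 110 104 105 109 106 106 121 144 144 143 1
[... 598 characters left out ...]
  84  83  81  79  77  75  77  79  81  83  81  80  79  81 115 157 205 236 225 179
279 169 169 169 169 167 156 137 103  86  85  85  85  85  85  85  85  85  85  84  84  83  82  93 132 184 232 238 238 238 237
282 164 164 164 165 165 166 160 146 128 106  91  86  86  86  87  86  85  86  87  94 111 125 162 220 236 238 238 238 239 238
285 167 167 167 166 166 165 165 163 157 151 142 128 118 112 106 106 113 120 136 188 212 222 232 237 238 238 238 238 238 238
288 163 163 164 164 165 165 166 167 167 168 166 164 161 158 161 202 216 221 224 232 237 238 238 238 238 238 238 238 238 238
291 183 166 165 166 165 191 227 230 229 229 229 229 230 230 230 237 238 238 238 239 238 239 238 239 238 239 238 238 238 238
```

Emit:
apply_moves(motion="0 0 0 0.1 -0.08 0.5 0.3;0 0 0 0.1 -0.08 1 0.3;0 0 0 0.1 -0.08 1.5 0.3;0 0 0 0.1 -0.08 2 0.3;0 0 0 0.1 -0.08 2 0.3")

```text
clock: 7.92
eef_pos: [0.4146, -0.2528, 0.0481]
tool_rot: [-2.22, -2.22, 0.001]
contact_force: [-0.6, 0.2, -1.9]
opening: 0.051
grip_force: 63.2
```

Emit:
apply_moves(motion="0 0 0 0 0 0 0.3;0 0 0 0 0 0 0.3")

```text
clock: 8.08
eef_pos: [0.4151, -0.2532, 0.0493]
tool_rot: [-2.221, -2.221, -0.0]
contact_force: [-0.7, 0.3, -1.1]
opening: 0.0509
grip_force: 63.2
```

No contact forces, and the ring is 9 mm below the post tip. Continue down.

Emit:
apply_moves(motion="0 0 0 0 0 0.6 0.3;0 0 0 0 0 1.2 0.3;0 0 0 0 0 1.7 0.3;0 0 0 0 0 1.8 0.3;0 0 0 0 0 1.8 0.3")

```text
clock: 8.5
eef_pos: [0.4148, -0.2529, 0.0307]
tool_rot: [-2.221, -2.221, 0.0]
contact_force: [-0.1, 0.1, -1.4]
opening: 0.0514
grip_force: 63.2
```

Emit:
apply_moves(motion="0 0 0 0 0 0.1 0.3;0 0 0 0 0 0.2 0.3;0 0 0 0 0 0.3 0.3;0 0 0 0 0 0.3 0.3")

```text
clock: 8.83
eef_pos: [0.4151, -0.2531, 0.0282]
tool_rot: [2.221, 2.221, -0.0]
contact_force: [-0.7, -0.5, -1.4]
opening: 0.0511
grip_force: 63.2
```

Emit:
apply_moves(motion="0 0 0 0 0 0.05 0.3;0 0 0 0 0 0.1 0.3;0 0 0 0 0 0.1 0.3")

```text
clock: 9.08
eef_pos: [0.4152, -0.2532, 0.0281]
tool_rot: [2.221, 2.221, 0.0]
contact_force: [-4.6, 3.2, 12.0]
opening: 0.0511
grip_force: 64.5
```

Emit:
apply_moves(motion="0 0 0 0 0 0 0.7;0 0 0 0 0 0 0.75;0 0 0 0 0 0 0.8;0 0 0 0 0 0 0.8;0 0 0 0 0 0 0.8")

```text
clock: 9.5
eef_pos: [0.4151, -0.2531, 0.0272]
tool_rot: [-2.221, -2.221, 0.0]
contact_force: [0.4, 0.6, 0.0]
opening: 0.0681
grip_force: 0.0
```

Emit:
apply_moves(motion="0 0 0 0 0 -2 0.8;0 0 0 0 0 -5 0.8;0 0 0 0 0 -9 0.8;0 0 0 0 0 -13 0.8;0 0 0 0 0 -15 0.8")

```text
clock: 9.92
eef_pos: [0.4159, -0.2537, 0.1818]
tool_rot: [2.218, 2.218, 0.001]
contact_force: [-0.4, -0.4, 0.2]
opening: 0.0686
grip_force: 0.0
```

Emit:
apply_moves(motion="0 0 0 0 0 -1 1;0 0 0 0 0 -1 1;0 0 0 0 0 -1 1;0 0 0 0 0 -1 1")

```text
clock: 10.25
eef_pos: [0.4145, -0.2528, 0.1855]
tool_rot: [-2.22, -2.219, 0.001]
contact_force: [-0.3, -1.3, -0.7]
opening: 0.0856
grip_force: 0.0
```

Run:
```python
from h import *
np.set_printoptions(precision=4,suppress=True)
s=ctrl.read_state();print(s['clock'],s['eef_pos'],s['tool_rot'],s['joint_vel'],s['opening'])
c=ctrl.get_calibration('wrist');im=snap('wrist','w8');np.save('c8.npy',c,allow_pickle=True)
p=proj(c,[[.416,-.253,.058],[.416,-.253,.04],[.443,-.253,.04],[.389,-.253,.04],[.416,-.226,.04],[.416,-.28,.04],[.416,-.253,.0]]);print(p)
cv2.imwrite('pics/w8c.png',cv2.resize(im[130:230,255:385,::-1],None,fx=5,fy=5,interpolation=cv2.INTER_CUBIC))
```

```text
10.25 [ 0.4145 -0.2528  0.1855] [-2.2195 -2.2195  0.0007] [-0.0019  0.0073 -0.0004 -0.0014  0.0047 -0.    ] 0.08557838164539136
[[322.5799 192.9539]
 [322.5366 188.4362]
 [348.6477 188.4521]
 [296.4325 188.4203]
 [322.5735 162.4403]
 [322.5014 213.1415]
 [322.4562 180.0595]]
```

View pics/w8c.png

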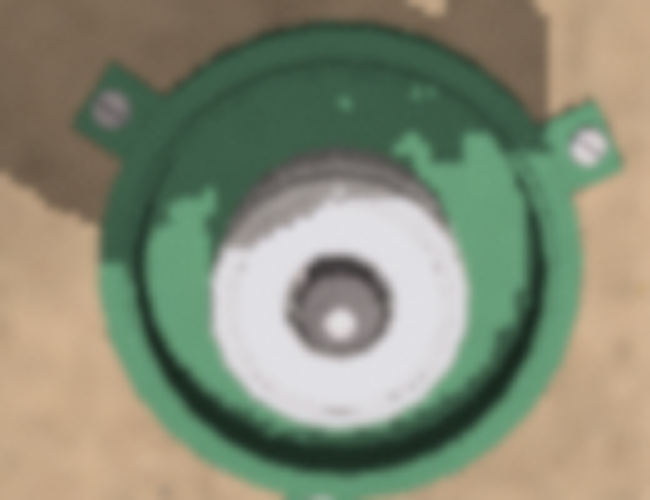

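The ring is threaded and seated flat over the post: tip at (323,194.4), ring face centre at (323.1,190.8), even margin around it, and contact felt at z=28 mm. Now to the lids.

Emit:
apply_moves(motion="0 0 0 2 0 -1 1;0 0 0 5.5 0 -2 1;0 0 0 9.5 0 -3 1;0 0 0 13.5 0 -3.5 1;0 0 0 17.5 0 -3.5 1")

```text
clock: 10.72
eef_pos: [0.4147, -0.0766, 0.2221]
tool_rot: [-2.222, -2.22, 0.0]
contact_force: [0.6, -0.6, 0.9]
opening: 0.0855
grip_force: 0.0
```

Emit:
apply_moves(motion="0 0 0 4 0 0 1;0 0 0 8 0 0 1;0 0 0 11.5 1.8 0 1;0 0 0 15 3.6 0 1;0 0 0 18.5 5.4 0 1")

```text
clock: 11.13
eef_pos: [0.4691, 0.109, 0.2212]
tool_rot: [-2.22, -2.221, 0.002]
contact_force: [-0.4, -0.9, -0.1]
opening: 0.0855
grip_force: 0.0
```

Emit:
apply_moves(motion="0 0 0 3.3 2.4 0 1;0 0 0 6.6 4.8 0 1;0 0 0 9.9 7.2 0 1;0 0 0 13 9.6 0 1;0 0 0 14.5 12 0 1")

```text
clock: 11.55
eef_pos: [0.5892, 0.2553, 0.22]
tool_rot: [-2.218, -2.223, 0.004]
contact_force: [-0.5, -0.2, 0.5]
opening: 0.0854
grip_force: 0.0
```

Emit:
apply_moves(motion="0 0 0 0.7 1.8 0 1;0 0 0 1.2 2.4 0 1;0 0 0 1.2 2.4 0 1;0 0 0 1.2 2.4 0 1;0 0 0 1.2 2.4 0 1")

```text
clock: 11.97
eef_pos: [0.6125, 0.2635, 0.2215]
tool_rot: [-2.221, -2.221, 0.002]
contact_force: [-0.4, 0.7, 0.6]
opening: 0.0853
grip_force: 0.0
```

Run:
```python
from h import *
np.set_printoptions(precision=4,suppress=True)
s=ctrl.read_state();print(s['clock'],s['eef_pos'],s['tool_rot'],s['joint_vel'],s['opening'])
c=ctrl.get_calibration('wrist');im=snap('wrist','w9');np.save('c9.npy',c,allow_pickle=True)
X=[.613,.264]
p=proj(c,[X+[.093],X+[.061],X+[.0]]);print(p)
b=ctrl.get_calibration('side');print('bottle',atz(b,(240,232),0))
hsv=cv2.cvtColor(im,cv2.COLOR_RGB2HSV)
u,v=p[0].astype(int)
print('V'); 
for y in range(v-26,v+34,3): print(y,' '.join('%3d'%x for x in hsv[y,u-34:u+36:2,2]))
```

```text
11.9667 [0.6125 0.2635 0.2215] [-2.2212 -2.2209  0.0021] [-0.0032 -0.0165 -0.0022 -0.0009  0.0014  0.0004] 0.08531102670382613
[[321.4213 191.6725]
 [321.4324 184.0697]
 [321.4485 173.0681]]
bottle [0.8113 0.1006 0.    ]
V
165  91  91  90  89  90  93  92  93  94  93  95 103 125 129 101  77  85 101 112 110 109 114 106  93 139 199 182 155 158 159 159 159 159 157 156
168  91  90  89  90  90  92  92  92  93  96 102 121 116  83 104 122 116 106  88  83  97 133 187 192 154 136 200 192 163 159 159 159 160 159 156
171  90  90  88  88  94 100 102 117 122 137 152 124 103 121 113  68  25  13  11  15  11  18  53 120 194 188 169 208 175 158 158 159 158 158 155
174  97 115 118 118 133 153 154 158 158 159 165 115 126 115  57  14  15  16  16  12  15  16  14  33 117 190 206 204 188 161 158 159 158 157 154
177 153 157 153 151 153 154 155 155 157 163 171 153 139 112  46  12  14  16  19  22  21  20  18  24  74 124 196 198 188 161 158 160 160 159 155
180 160 157 155 151 152 153 153 154 155 159 182 196 156  78  26  17  26  30  32  33  44  58  56  39  33  82 182 205 181 158 156 158 158 158 154
183 161 160 1
[... 1302 characters left out ...]
 212 175 142 150 158 160 160 159 160 153 161 162 162 162 163 162 161 160 159 159 154 157 161 159 159 159 156 145 141 201 220
213 220 221 221 221 221 220 211 172 141 143 149 154 158 158 160 161 162 163 162 162 161 160 159 157 159 157 157 154 148 140 159 200 220 221 221
216 221 221 221 221 221 221 218 212 216 209 193 155 142 146 148 151 155 155 155 156 156 156 154 149 146 142 142 160 190 214 220 221 221 220 221
219 220 221 221 221 221 220 219 218 219 220 221 220 219 217 204 193 171 160 162 163 163 166 184 202 207 215 220 220 219 219 219 220 220 220 220
222 212 216 219 218 216 213 211 209 212 212 213 212 213 214 213 213 211 213 215 217 219 219 220 219 215 213 214 216 214 213 212 211 213 215 217
```

Run:
```python
from h import *
np.set_printoptions(precision=4,suppress=True)
c=np.load('c9.npy',allow_pickle=True).item()
print(atz(c,(325,188.6),.091))
th=np.linspace(0,6.28,5)[:4];k=atz(c,(325,188.6),.091)
print(proj(c,k+.0125*np.c_[np.cos(th),np.sin(th),0*th]))
```

```text
[0.6165 0.2666 0.091 ]
[[337.7473 188.6032]
 [325.0579 176.0826]
 [312.2531 188.5771]
 [324.9235 200.8078]]
```

Emit:
apply_moves(motion="0 0 0 0.35 0.33 4 1;0 0 0 0.35 0.33 8 1;0 0 0 0.35 0.33 11 1;0 0 0 0.35 0.33 12 1;0 0 0 0.35 0.33 12 1")

```text
clock: 12.43
eef_pos: [0.6152, 0.2668, 0.1001]
tool_rot: [-2.22, -2.22, 0.006]
contact_force: [-0.3, -0.1, -0.5]
opening: 0.0854
grip_force: 0.0
```

Emit:
apply_moves(motion="0 0 0 0 0 0 1;0 0 0 0 0 0 1;0 0 0 0 0 0 1")

```text
clock: 12.68
eef_pos: [0.6172, 0.2677, 0.1049]
tool_rot: [2.22, 2.22, 0.005]
contact_force: [-0.3, -0.3, 0.1]
opening: 0.0853
grip_force: 0.0
```

Run:
```python
from h import *
np.set_printoptions(precision=4,suppress=True)
s=ctrl.read_state();print(s['clock'],s['eef_pos'],s['tool_rot'],s['joint_vel'],s['opening'])
c=ctrl.get_calibration('wrist');im=snap('wrist','w10');np.save('c10.npy',c,allow_pickle=True)
k=np.array([.6165,.267,.091]);th=np.linspace(0,6.28,5)[:4]
print(proj(c,k+.0125*np.c_[np.cos(th),np.sin(th),0*th]))
V=im.max(2);u,v=proj(c,k)[0].astype(int)
for y in range(v-26,v+36,3): print(y,' '.join('%3d'%x for x in V[y,u-34:u+36:2]))
```

```text
12.6833 [0.6172 0.2677 0.1049] [2.2204 2.2203 0.0053] [-0.0017  0.0066  0.0066  0.0004 -0.0046 -0.0004] 0.08533845812412066
[[340.1767 243.0917]
 [319.178  223.4853]
 [298.2135 243.1272]
 [319.1915 261.9757]]
217  97  97  98 110 130 126 142 128  91  59  16  15  11  15  16  14  16  13  16  14  16  15  12  15  15  42  94 108 138 135 182 200 170 166 166
220  95  97  97 100 114 133 138 101  59  31  17  15  14  16  16  15  15  14  15  14  15  14  14  15  15  22  49  82 126 139 153 183 167 165 166
223  96  96  96  97 103 132 136  98  52  22  16  16  17  10  11  14  13  14  16  12  13  11  12  17  15  20  43  72 116 141 147 165 166 165 166
226  96  97  96  96 102 133 134  93  42  18  13  10  15  15  17  19  19  21  21  19  16  14  15  11  13  17  33  75 143 184 171 166 165 165 165
229 125 125 126 127 124 126 137 109  44  15  13  18  20  23  28  27  28  27  28  29  28  25  20  16  16  18  31 107 198 226 181 166 165 164 165
232 163 163 163 163 161 138 136 116  36  14  18  23  25  25  28  27  28  28  27  28  25  25  27  24  21  13  35 143 225 209 170 165 165 165 164
235 163 162 162 162 163 156
[... 1432 characters left out ...]
 160 161 163 165 165 167 167 170 172 172 173 172 172 172 172 171 172 168 168 167 166 167 166 166 166 165 163 161 161 174 210
268 227 227 227 224 208 169 158 154 160 161 164 165 165 167 168 168 167 167 167 168 167 168 166 164 164 163 160 160 157 155 186 219 227 227 228
271 220 219 220 223 223 221 218 209 202 186 168 158 158 155 155 157 159 160 160 157 158 161 159 159 168 186 208 214 222 224 224 224 225 225 225
274 176 172 174 172 138 122 124 125 130 132 132 162 211 215 216 219 225 225 224 224 224 224 223 223 225 228 229 225 221 221 221 223 223 223 224
277  86  85  85  84  84  83  84  83  84  84  84 138 203 211 218 222 226 225 224 224 224 224 224 224 224 226 225 223 221 221 222 222 219 218 220
```

The knob is centred within about 1 mm under the tool. Descend, settle and grip.

Emit:
apply_moves(motion="0 0 0 0 -0.1 1.5 1;0 0 0 0 -0.1 3 1;0 0 0 0 -0.1 3.8 1;0 0 0 0 -0.1 3.8 1;0 0 0 0 -0.1 3.8 1")

```text
clock: 13.15
eef_pos: [0.6156, 0.2674, 0.0649]
tool_rot: [2.221, 2.221, 0.001]
contact_force: [0.4, -0.0, 0.5]
opening: 0.0857
grip_force: 0.0
```

Emit:
apply_moves(motion="0 0 0 0 0 0 0.7;0 0 0 0 0 0 0.5;0 0 0 0 0 0 0.4;0 0 0 0 0 0 0.4;0 0 0 0 0 0 0.4")

```text
clock: 13.57
eef_pos: [0.6155, 0.2674, 0.0646]
tool_rot: [2.221, 2.221, 0.001]
contact_force: [0.6, 0.3, 0.5]
opening: 0.0341
grip_force: 0.0
```

Emit:
apply_moves(motion="0 0 0 0 0 -0.05 0.32;0 0 0 0 0 -0.05 0.26;0 0 0 0 0 -0.05 0.1;0 0 0 0 0 -0.05 0.1;0 0 0 0 0 -0.05 0.1")

```text
clock: 13.98
eef_pos: [0.6155, 0.2674, 0.0651]
tool_rot: [2.221, 2.221, 0.001]
contact_force: [0.7, -0.4, 3.5]
opening: 0.0233
grip_force: 58.6
```

Emit:
apply_moves(motion="0 0 0 0 0 -0.5 0.1;0 0 0 0 0 -1.5 0.1;0 0 0 0 0 -3 0.1;0 0 0 0 0 -3 0.1;0 0 0 0 0 -3 0.1")

```text
clock: 14.4
eef_pos: [0.6156, 0.2675, 0.0955]
tool_rot: [2.221, 2.221, 0.002]
contact_force: [-0.5, 0.2, -4.7]
opening: 0.023
grip_force: 59.1
```

Both lids are lifted (−4.7 N, about 0.38 kg plus noise). Carry them to above the tin.

Emit:
apply_moves(motion="0 0 0 0 0 -2 0.1;0 0 0 -0.5 -1 -5 0.1;0 0 0 -2 -3 -7.5 0.1;0 0 0 -4.5 -5.5 -9 0.1;0 0 0 -7.5 -8 -9 0.1")

```text
clock: 14.82
eef_pos: [0.535, 0.1926, 0.1872]
tool_rot: [2.219, 2.222, 0.006]
contact_force: [1.6, 0.1, -3.3]
opening: 0.0231
grip_force: 59.7
```

Emit:
apply_moves(motion="0 0 0 -3 -2.5 0 0.1;0 0 0 -6 -5 0 0.1;0 0 0 -9 -7.5 0 0.1;0 0 0 -12.5 -9.5 0 0.1;0 0 0 -16 -11 0 0.1")

```text
clock: 15.23
eef_pos: [0.4231, 0.0314, 0.1841]
tool_rot: [-2.22, -2.222, 0.001]
contact_force: [0.9, -1.4, -3.6]
opening: 0.0233
grip_force: 59.8
```

Emit:
apply_moves(motion="0 0 0 -3.5 -0.6 0 0.1;0 0 0 -7 -1 0 0.1;0 0 0 -10.5 -1 0 0.1;0 0 0 -14 -1 0 0.1;0 0 0 -17.5 -1 0 0.1")

```text
clock: 15.65
eef_pos: [0.4146, -0.1442, 0.1844]
tool_rot: [-2.221, -2.221, 0.0]
contact_force: [0.8, 0.4, -3.6]
opening: 0.0234
grip_force: 59.7
```

Emit:
apply_moves(motion="0 0 0 -3.5 0 0 0.1;0 0 0 -6.5 0 0 0.1;0 0 0 -9 0 0 0.1;0 0 0 -10.5 0 0 0.1;0 0 0 -11.1 0 0 0.1")

```text
clock: 16.07
eef_pos: [0.4148, -0.2553, 0.184]
tool_rot: [-2.223, -2.219, 0.001]
contact_force: [-0.2, 0.9, -4.9]
opening: 0.0237
grip_force: 59.8
```

Emit:
apply_moves(motion="0 0 0 0 0 0 0.1;0 0 0 0 0 0 0.1;0 0 0 0 0 0 0.1;0 0 0 0 0 0 0.1")

```text
clock: 16.4
eef_pos: [0.4155, -0.2527, 0.1848]
tool_rot: [-2.22, -2.223, -0.0]
contact_force: [-0.0, -1.1, -3.5]
opening: 0.0237
grip_force: 59.8
```

Emit:
apply_moves(motion="0 0 0 -0.12 0.03 2 0.1;0 0 0 -0.12 0.03 4 0.1;0 0 0 -0.12 0.03 6 0.1;0 0 0 -0.12 0.03 7.5 0.1;0 0 0 -0.12 0.03 7.5 0.1")

```text
clock: 16.82
eef_pos: [0.4147, -0.2534, 0.1072]
tool_rot: [-2.217, -2.219, 0.001]
contact_force: [-0.4, 0.5, -4.9]
opening: 0.0234
grip_force: 59.8
```

Emit:
apply_moves(motion="0 0 0 0 0 0 0.1;0 0 0 0 0 0 0.1;0 0 0 0 0 0 0.1")

```text
clock: 17.07
eef_pos: [0.4162, -0.255, 0.111]
tool_rot: [2.22, 2.22, 0.001]
contact_force: [-0.5, -0.1, -2.9]
opening: 0.0231
grip_force: 59.8
```

Emit:
apply_moves(motion="0 0 0 0.1 -0.03 0.4 0.1;0 0 0 0.1 -0.03 0.8 0.1;0 0 0 0.1 -0.03 1.2 0.1;0 0 0 0.1 -0.03 1.2 0.1;0 0 0 0.1 -0.03 1.2 0.1")

```text
clock: 17.48
eef_pos: [0.4152, -0.2538, 0.0975]
tool_rot: [-2.221, -2.221, 0.0]
contact_force: [-0.5, 0.1, -3.8]
opening: 0.0235
grip_force: 59.8
```

Emit:
apply_moves(motion="0 0 0 0 0 0.2 0.1;0 0 0 0 0 0.4 0.1;0 0 0 0 0 0.6 0.1;0 0 0 0 0 0.6 0.1;0 0 0 0 0 0.6 0.1")

```text
clock: 17.9
eef_pos: [0.4153, -0.2538, 0.0917]
tool_rot: [-2.221, -2.221, 0.0]
contact_force: [0.9, -0.2, -3.7]
opening: 0.0234
grip_force: 59.8
```

Emit:
apply_moves(motion="0 0 0 0 0.04 0.2 0.1;0 0 0 0 0.04 0.4 0.1;0 0 0 0 0.04 0.6 0.1;0 0 0 0 0.04 0.7 0.1;0 0 0 0 0.04 0.7 0.1")

```text
clock: 18.32
eef_pos: [0.4156, -0.2538, 0.0845]
tool_rot: [-2.221, -2.221, 0.0]
contact_force: [-0.4, 0.3, -4.7]
opening: 0.0232
grip_force: 59.8
```

Emit:
apply_moves(motion="0 0 0 0 0 0.1 0.1;0 0 0 0 0 0.2 0.1;0 0 0 0 0 0.2 0.1;0 0 0 0 0 0.2 0.1")

```text
clock: 18.65
eef_pos: [0.4158, -0.2538, 0.0828]
tool_rot: [-2.221, -2.221, -0.0]
contact_force: [-0.5, -0.1, -3.0]
opening: 0.0234
grip_force: 59.8
```

Emit:
apply_moves(motion="0 0 0 0 0 0.1 0.1;0 0 0 0 0 0.2 0.1;0 0 0 0 0 0.25 0.1;0 0 0 0 0 0.25 0.1")

```text
clock: 18.98
eef_pos: [0.4158, -0.2538, 0.0802]
tool_rot: [-2.221, -2.221, 0.0]
contact_force: [0.3, -0.1, -3.0]
opening: 0.023
grip_force: 60.0
```

Emit:
apply_moves(motion="0 0 0 0 0 0.1 0.1;0 0 0 0 0 0.15 0.1;0 0 0 0 0 0.15 0.1;0 0 0 0 0 0.15 0.1")

```text
clock: 19.32
eef_pos: [0.4159, -0.2539, 0.079]
tool_rot: [2.221, 2.221, 0.0]
contact_force: [-0.7, 1.1, 0.7]
opening: 0.0229
grip_force: 60.4
```

Weight came off exactly at z=0.079, the predicted seating height. Release, open and go down to the collar.

Emit:
apply_moves(motion="0 0 0 0 0 0.05 0.1;0 0 0 0 0 0.05 0.35;0 0 0 0 0 0.05 0.6;0 0 0 0 0 0.05 0.75;0 0 0 0 0 0.05 0.75")

```text
clock: 19.73
eef_pos: [0.4158, -0.2538, 0.0782]
tool_rot: [2.221, 2.221, 0.0]
contact_force: [0.1, -0.5, -0.3]
opening: 0.0634
grip_force: 0.0
```

Emit:
apply_moves(motion="0 0 0 0 0 0 0.75;0 0 0 0 0 0 0.75")

```text
clock: 19.9
eef_pos: [0.4158, -0.2538, 0.0783]
tool_rot: [-2.221, -2.221, 0.0]
contact_force: [0.0, 0.7, -1.2]
opening: 0.064
grip_force: 0.0
```

Run:
```python
from h import *
np.set_printoptions(precision=4,suppress=True)
s=ctrl.read_state();print(s['clock'],s['eef_pos'],s['opening'],s['contact_force'])
# lid silhouettes in scene/side vs prediction of seated outer lid top rim (z=.053), knob top z=.105
for n in ('scene','side'):
    c=ctrl.get_calibration(n);im=ctrl.read_camera(n)
    th=np.linspace(0,2*np.pi,60)
    x0=np.array([.4162,-.2535])
    P=np.r_[np.c_[x0[0]+.054*np.cos(th),x0[1]+.054*np.sin(th),0*th+.053],np.c_[x0[0]+.054*np.cos(th),x0[1]+.054*np.sin(th),0*th+.018]]
    p=proj(c,P);print(n,'pred',p.min(0),p.max(0))
    h=cv2.cvtColor(im,cv2.COLOR_RGB2HSV);m=((h[...,0]>60)&(h[...,0]<95)&(h[...,1]>80)).astype(np.uint8)
    k,l,st,ce=cv2.connectedComponentsWithStats(m)
    for i in range(1,k):
        if st[i,4]>60 and np.linalg.norm(ce[i]-p.mean(0))<40: print(st[i,:2],st[i,:2]+st[i,2:4]-1,st[i,4])
```

```text
19.9 [ 0.4158 -0.2538  0.0783] 0.06402222639951297 [ 0.038   0.6546 -1.1714]
scene pred [329.4757 281.699 ] [392.3736 339.7588]
[332 287] [390 326] 1177
[346 326] [389 341] 119
side pred [350.1888 146.3826] [381.14   170.1629]
[352 149] [379 173] 519
```

Emit:
apply_moves(motion="0 0 0 0 0 1 0.75;0 0 0 0 0 1.8 0.75;0 0 0 0 0 2.2 0.75;0 0 0 0 0 2.2 0.75;0 0 0 0 0 2.2 0.75")

```text
clock: 20.42
eef_pos: [0.4156, -0.2537, 0.0558]
tool_rot: [-2.221, -2.221, 0.0]
contact_force: [-0.2, -0.4, 0.3]
opening: 0.0637
grip_force: 0.0
```

Emit:
apply_moves(motion="0 0 0 0 0 0 0.6;0 0 0 0 0 0 0.5;0 0 0 0 0 0 0.48;0 0 0 0 0 0 0.48")

```text
clock: 20.75
eef_pos: [0.4158, -0.2539, 0.0565]
tool_rot: [2.221, 2.221, 0.0]
contact_force: [-0.2, 0.3, 0.1]
opening: 0.0408
grip_force: 0.0
```

Emit:
apply_moves(motion="0 0 0 0 0 0 0.4;0 0 0 0 0 0 0.25;0 0 0 0 0 0 0.25;0 0 0 0 0 0 0.25;0 0 0 0 0 0 0.25")

```text
clock: 21.17
eef_pos: [0.416, -0.254, 0.0569]
tool_rot: [2.22, 2.221, 0.0]
contact_force: [-1.5, 1.6, 6.4]
opening: 0.0349
grip_force: 59.2
```

Emit:
apply_moves(motion="0 0 0 0 0 -0.3 0.25;0 0 0 0 0 -0.7 0.25;0 0 0 0 0 -1.2 0.25;0 0 0 0 0 -1.2 0.25;0 0 0 0 0 -1.2 0.25")

```text
clock: 21.58
eef_pos: [0.4159, -0.2539, 0.0686]
tool_rot: [2.221, 2.221, 0.0]
contact_force: [0.1, 0.4, -2.0]
opening: 0.0348
grip_force: 59.9
```

Force is about −1.6 to −2 N, so only the outer lid is held. Lift straight up.

Emit:
apply_moves(motion="0 0 0 0 0 -0.8 0.25;0 0 0 0 0 -1.6 0.25;0 0 0 0 0 -2.4 0.25;0 0 0 0 0 -3.2 0.25;0 0 0 0 0 -4 0.25")

```text
clock: 22.0
eef_pos: [0.4159, -0.2539, 0.1094]
tool_rot: [2.221, 2.221, 0.0]
contact_force: [-0.3, 0.3, -1.3]
opening: 0.0347
grip_force: 60.0
```

Emit:
apply_moves(motion="0 0 0 0 0 -1 0.25;0 0 0 0 0 -2 0.25;0 0 0 0 0 -3 0.25;0 0 0 0 0 -4 0.25;0 0 0 0 0 -4.8 0.25")

```text
clock: 22.42
eef_pos: [0.4159, -0.2539, 0.1576]
tool_rot: [2.221, 2.221, 0.0]
contact_force: [-0.1, -1.0, -0.7]
opening: 0.0349
grip_force: 59.9
```

Emit:
apply_moves(motion="0 0 0 0 0 0 0.25;0 0 0 0 0 0 0.25;0 0 0 0 0 0 0.25;0 0 0 0 0 0 0.25")

```text
clock: 22.75
eef_pos: [0.4155, -0.2537, 0.1557]
tool_rot: [-2.221, -2.221, 0.0]
contact_force: [-1.0, -0.0, -1.5]
opening: 0.035
grip_force: 60.0
```

Run:
```python
from h import *
np.set_printoptions(precision=4,suppress=True)
s=ctrl.read_state();print(s['clock'],s['eef_pos'],s['opening'],s['contact_force'],s['joint_vel'])
for n in ('scene','side'):
    c=ctrl.get_calibration(n);im=snap(n,n+'9')
    h=cv2.cvtColor(im,cv2.COLOR_RGB2HSV);p=proj(c,[[.4162,-.2535,z] for z in (.153,.118,.105,.08,.05,.04,.02)])
    for q in p: print(n,q,h[int(round(q[1])),int(round(q[0]))-10:int(round(q[0]))+11:5].tolist())
```

```text
22.75 [ 0.4155 -0.2537  0.1557] 0.03504428042803149 [-0.9976 -0.0382 -1.5021] [-0.0015  0.0024 -0.0012  0.0014  0.0015  0.0004]
scene [364.4929 254.794 ] [[16, 55, 60], [16, 29, 114], [8, 25, 122], [8, 23, 135], [7, 26, 129]]
scene [363.2127 272.0074] [[69, 112, 180], [70, 112, 187], [70, 113, 194], [70, 111, 195], [69, 111, 191]]
scene [362.7509 278.1811] [[58, 74, 93], [59, 74, 97], [59, 78, 104], [62, 80, 108], [60, 75, 106]]
scene [361.8829 289.7333] [[57, 79, 97], [58, 75, 95], [58, 77, 99], [58, 78, 101], [59, 74, 103]]
scene [360.8752 303.0623] [[20, 187, 181], [18, 98, 60], [18, 89, 57], [19, 91, 59], [19, 183, 181]]
scene [360.5473 307.381 ] [[19, 187, 179], [19, 171, 133], [19, 92, 58], [17, 131, 82], [19, 185, 181]]
scene [359.903  315.8385] [[19, 189, 181], [20, 186, 173], [19, 180, 149], [19, 181, 151], [19, 181, 175]]
side [366.7753 127.7041] [[71, 99, 129], [6, 16, 78], [5, 18, 85], [20, 10, 77], [71, 104, 86]]
side [366.3966 137.0097] [[69, 109, 61], [74, 100, 64], [73, 110, 65], [73, 108, 66], [70, 113, 61]]
side [366.2578 140.4039] [[70, 106, 58], [72, 108, 59], [71, 103, 67], [71, 110, 65], [69, 105, 63]]
side [365.9935 146.8388] [[18, 70, 185], [18, 74, 179], [34, 119, 15], [18, 70, 181], [18, 68, 183]]
side [365.6811 154.4033] [[19, 124, 154], [20, 167, 125], [105, 128, 12], [19, 151, 130], [19, 74, 173]]
side [365.5782 156.8873] [[20, 159, 130], [20, 162, 123], [20, 176, 110], [20, 169, 113], [20, 121, 139]]
side [365.3739 161.8003] [[23, 190, 67], [19, 170, 93], [20, 169, 119], [20, 164, 109], [20, 163, 78]]
```

The outer lid is held about 9.9 cm up. Brass with the black knob shows still seated on the tin. Hand in.

```bash
python3 -c "
from workcell import ctrl
print(ctrl.finish_job())"
```

```text
the job is handed in; nothing more can be done
None
```

The job was handed in at about 23 s: the spacer ring is on the post, the inner lid is seated on the rings, and the arm holds the outer lid by its collar about 9.9 cm above its seat. The first ring grasp closed on top of the ring at about 34 N and had to be redone.

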